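Stand the filling knife in the tool box

ROBOT

A 7-joint arm with a two-finger parallel gripper is mounted at the origin on the work surface. World frame = base frame: x ahead of the robot, y to its left, z up, the work surface at z = 0. Lengths are in m, angles in rad, forces in N, time in s.
With the tool pointing down it reaches from about 0.425 to 0.925 m from the base axis. Payload 6.8 kg.
Tool frame: the origin (TCP) lies midway between the tips of the shut fingers; the grasp point (between the pads) lies 19 mm behind it (r.grip_depth is the distance from the TCP to the grasp point, in m); z points along the fingers, y is the line along which they close (so a half turn about z gives the same grasp; the last joint's range is limited). The gripper opens to 85 mm and grips with 20 to 120 N. Pads are 22 mm wide; open, the fingers measure 114 mm over their backs; the gripper's body (76 mm by 85 mm) begins 54 mm behind the grasp point. The pads swing forward as they close: fully open they stand 13 mm farther back than shut.
Start: joints at [-1.338, 0.477, 0.022, 1.555, -0.011, 1.109, -0.083], TCP at [0.226, 0.636, 0.231] pointing down, gripper open.
Joint ranges: [-2.96, 2.96], [-0.34, 2.1], [-1.41, 1.46], [0.24, 2.44], [-1.37, 4.51], [0.17, 1.92], [-2.96, 2.96]. Speed limits (rad/s): [2.39, 2.39, 3.14, 3.14, 3.14, 3.14, 3.14].

INTERFACE

Orientations are given as a rotation vector (axis times angle).
In Python, from bench import telemetry, grab_frame, calibration, order, silhouettes, r gives the robot as it stands.
- The arm moves only by the tool apply_moves, never from a script. Its argument "moves" is a list of rows, each a list of 7 numbers: the turn, a rotation vector about the tool's x, y, z scaled (see below), then the shift along the tool's x, y, z scaled (see below), then the opening, from -1 (shut) to 1 (fully open). A call has exactly 8 rows; each row shifts and turns the commanded pose from where the row before left it, along the tool's axes as they then stand; what a row does not reach is not made up. The controller multiplies each number of a shift by 1000 mm and each number of a turn by 6 degrees. A row lasts 1/12 s, in which the tool goes at most 41.7 mm and 7.16 degrees, less where a joint would pass 70% of its speed; a pose out of reach is approached as far as the arm can. A call with a number of a shift or a turn outside -1 to 1 is refused whole. A call with a gripper value outside its range is refused whole. The fingers move at their own pace and stop on an object; "grip_force" is the grip in N (left out, the last holds). Time passes only in rows, so rows that do not move let the fingers close, or fill a call up. It gives the time, the measured TCP pose, the force, the opening and the grip force at its end, in the units of the state.
- telemetry.get_obs(): the state, without advancing time (a new reading comes with each control period).
- grab_frame(name): name is "scene" or "top"; returns the picture (480x640x3 uint8, blue, green, red); there is no depth.
- calibration(name): a dict with "fx", "fy", "cx", "cy" (pixels), "world_from_camera" (4x4, takes a point from camera to world coordinates). Camera axes: x right, y down, z forward; pixel columns grow to the right and rows downward; lengths in m; the calibration is good to about 2 mm. A picture is of the moment at which its call begins. calibration takes no time and is no camera call.
- order.hand_in(): hands the job in; it is judged then, once.
Trained networks look in the newest picture that a camera, given by its name, has taken for a name from the list of things; names that differ only in an ending like _2 or _b are one class to them, and where a whole thing is asked for, a point or a joint stands for the part that bears it (a point fixed in the world has none). Each returns a list of dicts, best first, with "p" (0 to 1); they miss things now and then, are a little off and sometimes report something else, mostly with a low value. They report only what shows in the picture. A call takes as long as a camera call. They do not tell look-alikes from the thing itself.
- silhouettes(thing, camera): "mask" (480x640 bool, what is visible of it) and "extent" ([centre column, centre row, width, height] in pixels, round what is visible of it).
The state is a dict: "clock": time; "joints": joint angles; "qvel": joint speeds; "tau": joint torques, N m; "tcp_pos": TCP position; "orientation": TCP orientation; "contact_force": force on the tool from outside, world axes, zero at the start; "moment": the same for the moment, N m; "grip_width": finger opening in m; "gripper_force": force on a finger pad.
Only numpy, scipy, OpenCV 4.12 (cv2) and the standard library are available. Lean on these libraries where they do the work, as an engineer would, in place of code of your own. Each camera call takes 0.05 s, during which the arm holds its last target. There are 200 camera calls.

TASK

Get the tool box ready for the next coat: open its lid all the way until it rests on its stop, then take the wide-bladed filling knife out of the sloping rest and stand it in the flat holder cup inside the box, blade down on the cup's floor and handle up. Lower the knife in rather than dropping it, let go, and leave the other two tools in the rest and everything else on the table where they are.

Things in the scene. Friction and masses are not known exactly. Their poses are not given: they have to be found in the camera images.
- toolbox: fixed grey tool box, 140 (x) x 200 (y) x 110 mm high, 4 mm walls, left or right of the middle. Origin under its centre; front with the lid's bar looks to its -x. Inside, two fixed aluminium cups, tops 16 mm below the rim: a flat one, mouth 24 (x) x 54 mm (y), centred at y = -45 mm, and a round one, 28 mm inside, at y = +50 mm, too small for the wide knife
- socket_floor (a point): centre of the inner floor of the flat holder cup, 7 mm above the table; axes as the tool box. The cup is 87 mm deep, walls 3 mm
- socket_mouth (a point): centre of the flat holder cup's mouth, 94 mm above the table; axes as the tool box
- lid (a joint): angle of the black lid (142 x 202 x 7 mm plate): 0 shut, 1.75 rad (just past upright) resting on its stop at the back; left alone it falls shut short of upright and falls onto the stop beyond it
- lid_hinge (a point): middle of the hinge line, at the top of the box's rear (+x) wall, 70 mm behind the box's centre, 110 mm above the table; the hinge runs along the box's y. The frame turns with the lid
- lid_bar (a point): middle of the lid's handle: a round steel bar, 10 mm thick, 100 mm long along the box's y, standing 37 mm clear of the box's front, 180 mm from the hinge and in the lid's plane (114 mm above the table when shut). The frame turns with the lid
- rest: fixed plywood rest, 150 x 240 mm, 135 mm high; three tools lie in it 70 mm apart, in any order, blades down, leaning 35 degrees from vertical to its -x (roughly to the robot). Its board carries the blades and the lowest 35 mm of the handles, between low fins; the upper 60 mm of the handles are free. Origin under its base's centre; the tools' lower ends sit at x = +50, z = +36 mm
- wide_knife: the wide-bladed filling knife, 195 mm long: steel blade 40 mm wide, 2.5 mm thick, 76 mm long, a 26 mm wide neck to 100 mm, then a black handle 24 mm wide, 18 mm thick, 95 mm long. Origin at the middle of the blade's edge; z along the knife to the handle, y across the blade's width, x across its thickness
- knife_edge (a point): middle of the blade's edge (lower end); axes as the knife
- knife_grip (a point): point on the handle's centre line, 170 mm from the edge, 25 mm below the handle's end; axes as the knife
- knife_butt (a point): centre of the handle's end, 195 mm from the edge; axes as the knife
- narrow_knife: filling knife lying in the same rest, same handle and length (195 mm) as the wide one but with a 20 mm wide blade; origin at the middle of its blade's edge, z towards the handle. Bystander, stays in the rest
- jab_saw: drywall jab saw lying in the same rest, same handle and length but with a 14 mm wide blade that narrows in steps to 6 mm; origin at the blade's point, z towards the handle. Bystander, stays in the rest
- tape_roll: paper roll of jointing tape lying flat, 90 mm across, 50 mm high; origin under its centre. Bystander
- paper_cup: brown paper cup, 76 mm across, 90 mm high; origin under its centre. Bystander
- bottle: clear glass drink bottle with a green cap, 72 mm across, 190 mm high; origin under its centre. Bystander
- sanding_block: cork sanding block 120 x 65 x 32 mm; origin under its centre. Bystander
- screw_jar: clear plastic jar of 64 mm diameter, 80 mm high; origin under its centre. Bystander
- filler_box: upright cardboard carton 70 x 120 x 170 mm; origin under its centre. Bystander
Things that resemble listed ones, but are neither listed nor needed, are in the scene too. What is shaped like the wide_knife but pink or red is not meant.

How it is judged:
By the outcome, as a careful person would: the job done as asked, in the order asked, and still so for the second after the job is handed in, with the robot touching nothing.
It also fails if it takes over 58 s, if anything falls off the work surface, if the arm or the gripper's body presses on something with over 40 N, if the wrist force passes 120 N, or if a joint passes its speed limit or range.

## Working session

There is one attempt and no reset: what is moved stays moved. The work goes in short steps, Python scripts to look and compute and a tool call to move; the robot and the scene stay as the last step left them, time stands still between calls to the robot, and variables do not carry over. Pictures are saved under pics/ and viewed, at most 10 in all, crops included, and the job is handed in when it is done.

Besides the shell and the picture viewer there is one more tool, called by a JSON object that holds its "op" and its "data". apply_moves: Moves the arm, as the interface text tells. Its arguments: {"type":"object","properties":{"moves":{"type":"array"},"grip_force":{"type":"number"}},"required":["moves"]}

```bash
ls; mkdir -p pics
python3 - <<'E'
from bench import telemetry, grab_frame, calibration, order, silhouettes, r
import cv2,numpy as np
print(telemetry.get_obs())
for c in("scene","top"):
    cv2.imwrite(f"pics/{c}0.png",grab_frame(c)); k=calibration(c); print(c,k)
    for t in("toolbox","lid","lid_bar","rest","wide_knife","narrow_knife","jab_saw"):
        for d in silhouettes(t,c)[:3]: print(t,round(d["p"],2),np.round(d["extent"],1),d["mask"].sum())
E
```

```text
pics
{'clock': 0.0, 'joints': array([-1.3380942 ,  0.47781602,  0.0223447 ,  1.55644287, -0.01146808,
        1.10930296, -0.08310733]), 'qvel': array([-0.00015955,  0.00037547, -0.00204381,  0.00057029, -0.00057192,
       -0.00038547, -0.0013281 ]), 'tau': array([-2.31965705e-04, -5.96436489e+01,  1.60788082e+00, -2.81206888e+01,
        1.25232182e-02,  8.86150432e-03,  2.04654657e-05]), 'tcp_pos': array([0.22544278, 0.63561417, 0.23031878]), 'orientation': array([-5.32681508e-01, -3.09595456e+00,  2.88262717e-03]), 'contact_force': array([-0.32735525, -0.28789498,  0.5299469 ]), 'moment': array([-0.02863404,  0.03218149, -0.02450776]), 'gripper_force': 0.0, 'grip_width': 0.0853701144578279}
scene {'fx': 621.5602071024183, 'fy': 621.5602071024183, 'cx': 312.4167153550931, 'cy': 231.79357422714378, 'world_from_camera': array([[-0.33378053,  0.7764015 , -0.53459449,  1.34323085],
       [ 0.94255851,  0.26695062, -0.20080046,  0.47638959],
       [-0.01319144, -0.57090987, -0.82090676,  1.51315601],
       [ 0.        ,  0.        ,  0.        ,  1.        ]])}
toolbox 0.69 [190.9 2
[... 575 characters left out ...]
323732,  0.18223926,  0.09975802],
       [-0.99986937,  0.0084191 ,  0.01379681,  0.1300477 ],
       [-0.01509982, -0.18213592, -0.98315741,  2.03902045],
       [ 0.        ,  0.        ,  0.        ,  1.        ]])}
toolbox 0.66 [409.5 217.   69.3  60.4] 3135
toolbox 0.31 [282.  218.4  15.7  24.2] 222
lid 0.77 [411.7 219.7  66.   59.5] 2564
lid_bar 0.9 [411.2 216.8  58.2  64.3] 2694
rest 0.82 [301.5 223.9  69.4  48.9] 2304
rest 0.65 [410.9 216.6  66.9  58.4] 3082
wide_knife 0.91 [413.1 295.2  17.9  57.6] 493
wide_knife 0.81 [155.7 266.4  12.7  51.9] 355
wide_knife 0.64 [281.4 217.8  18.9  24.8] 238
narrow_knife 0.58 [300.4 220.8  14.1  27.3] 180
jab_saw 0.17 [283.1 219.4  12.9  25.8] 216
```

View pics/scene0.png

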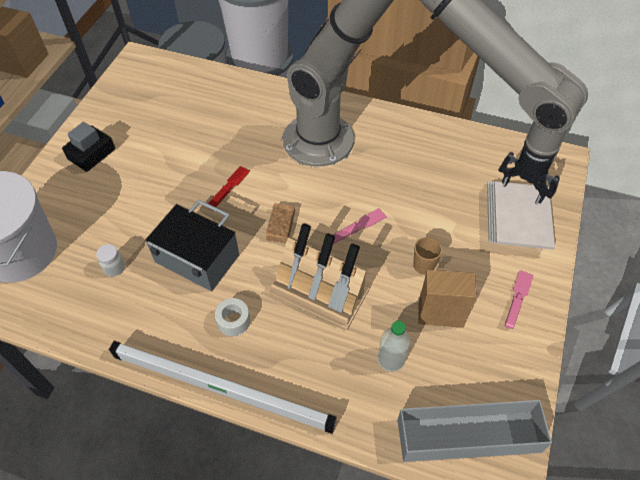

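Run:
```python
import cv2,numpy as np
a=cv2.imread("pics/scene0.png")[190:340,130:390]; b=cv2.imread("pics/top0.png")[175:275,240:460]
a=cv2.resize(a,None,fx=2,fy=2,interpolation=3)
b=cv2.resize(b,None,fx=3,fy=3,interpolation=3)[:300,:]
c=np.zeros((600,660,3),np.uint8);c[:300,:520]=a;c[300:,:]=b
cv2.imwrite("pics/crop0.png",c)
```

```text
(no output)
```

View pics/crop0.png

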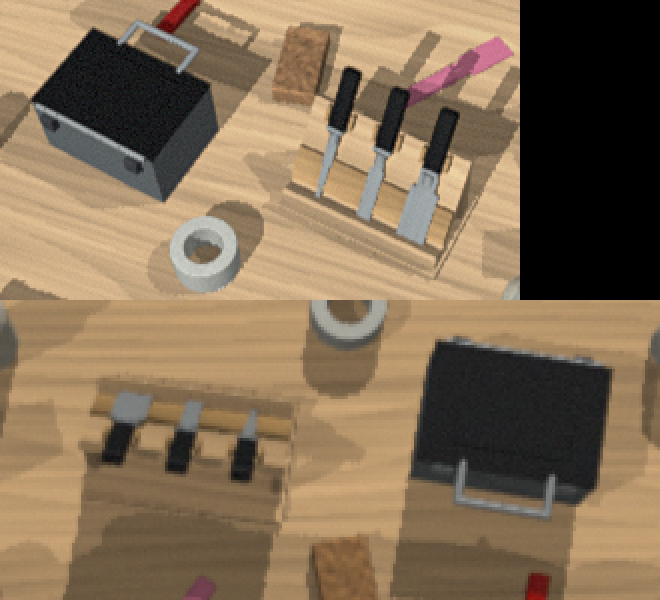

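View pics/top0.png

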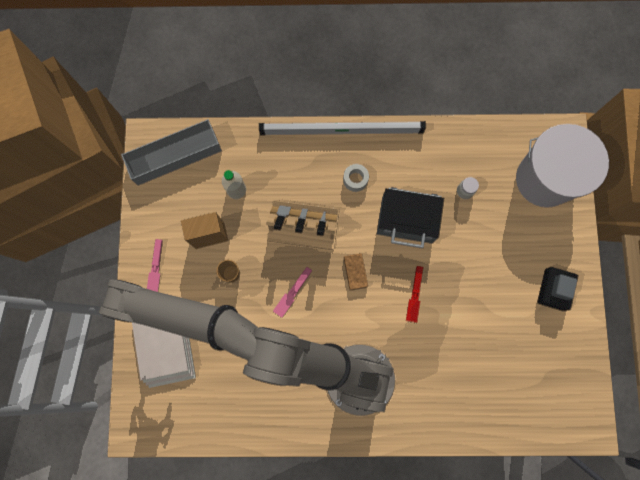

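The top and scene views agree. Wide-knife candidates in the scene view: (344,281) in the rest with a black handle and wide steel blade; pink at (518,299) and (358,227); red at (228,186). The one in the rest, also at top (281,218), is the one meant, and the crop confirms it. The other tools in the rest are the narrow knife at (322,266) and the saw at (299,256). The lid is shut and its bar faces the robot (top 409,240).

```bash
cat > h.py <<'E'
import cv2,numpy as np
from scipy.optimize import minimize
from scipy.spatial.transform import Rotation as R
from bench import calibration
def proj(c,P):
    k=calibration(c);T=np.linalg.inv(k["world_from_camera"]);p=np.asarray(P)@T[:3,:3].T+T[:3,3]
    return np.c_[k["fx"]*p[:,0]/p[:,2]+k["cx"],k["fy"]*p[:,1]/p[:,2]+k["cy"]]
def boxpts(lo,hi): return np.array([[x,y,z] for x in(lo[0],hi[0]) for y in(lo[1],hi[1]) for z in(lo[2],hi[2])])
S=4
def hullmask(c,parts,roi):
    x0,y0,x1,y1=roi;m=np.zeros(((y1-y0)*S,(x1-x0)*S),np.uint8)
    for P in parts:
        q=(proj(c,P)+.5-[x0,y0])*S-.5
        cv2.fillConvexPoly(m,np.round(cv2.convexHull(q.astype(np.float32))*16).astype(np.int32),1,shift=4)
    return m
def target(img,roi,thr):
    x0,y0,x1,y1=roi
    g=cv2.resize(img[y0:y1,x0:x1].max(2),None,fx=S,fy=S,interpolation=cv2.INTER_CUBIC)
    return (g<thr).astype(np.uint8)
def fit(parts_of,rois,tgts,p0,step):
    def cost(p):
        s=0
        for c in rois:
            m=hullmask(c,parts_of(p),rois[c]);s+=1-(m&tgts[c]).sum()/max(1,(m|tgts[c]).sum())
        return s
    best=None
    for k in range(3):
        res=minimize(cost,p0,method="Nelder-Mead",options=dict(initial_simplex=np.vstack([p0]+[np.array(p0)+np.eye(len(p0))[i]*step[i]/(k+1) for i in range(len(p0))]),xatol=1e-5,fatol=1e-5))
        p0=res.x
    return res.x,res.fun
def Tr(x,y,yaw,P): return R.from_rotvec([0,0,yaw]).apply(P)+[x,y,0]
TH=np.radians(35); KR=R.from_rotvec([0,-TH,0])  # knife z leans to -x
HANDLE=boxpts((-.009,-.012,.1),(.009,.012,.195))
E
cat > f.py <<'E'
from h import *
im={c:cv2.imread(f"pics/{c}0.png") for c in("scene","top")}
def ray(c,uv,z):
    k=calibration(c);W=k["world_from_camera"];d=W[:3,:3]@[(uv[0]-k["cx"])/k["fx"],(uv[1]-k["cy"])/k["fy"],1]
    return W[:3,3]+d*(z-W[2,3])/d[2]
print("lid ray",ray("top",(412,214),.115),"knife",ray("top",(281,220),.14),ray("top",(301.5,222),.14))
lid=boxpts((-.071,-.101,.110),(.071,.101,.117))
roi={"top":(372,180,452,250),"scene":(140,200,245,295)}
for thr in(55,70):
    tg={c:target(im[c],roi[c],thr) for c in roi}
    for c in tg:  # largest component
        n,l,s,_=cv2.connectedComponentsWithStats(tg[c]);tg[c]=(l==1+s[1:,4].argmax()).astype(np.uint8)
    p=ray("top",(412,214),.115)
    print("box",thr,fit(lambda q:[Tr(*q,lid)],roi,tg,[p[0],p[1],-.1],[.02,.02,.1]))
    o=im["top"]
roi={"top":(268,200,332,240),"scene":(285,218,365,290)}
p=ray("top",(301.5,222),.14)
def parts(q): return [Tr(*q,KR.apply(HANDLE)+[.05,y,.036]) for y in(-.07,0,.07)]
for thr in(60,80):
    tg={c:target(im[c],roi[c],thr) for c in roi}
    for c in tg:
        n,l,s,_=cv2.connectedComponentsWithStats(tg[c]);i=1+np.argsort(-s[1:,4])[:3];print(s[i,4]);tg[c]=np.isin(l,i).astype(np.uint8)
        if thr==60:
            cv2.imwrite(f"pics/t_{c}.png",tg[c]*255)
    for y0 in(-.2,.0):
        q,f=fit(parts,roi,tg,[p[0]+.03,p[1],y0],[.02,.02,.1]);print("rest",thr,q,f)
E
python3 f.py
```

```text
lid ray [ 0.54671222 -0.17924523  0.115     ] knife [0.52445589 0.26072321 0.14      ] [0.5170196 0.1924366 0.14     ]
box 55 (array([ 0.54927247, -0.17463964, -0.17930259]), np.float64(0.16519721808513144))
box 70 (array([ 0.54960803, -0.17420667, -0.17626335]), np.float64(0.3100639954135922))
[1559 1479 1421]
[4816 4683 4327]
rest 60 [ 0.53826655  0.19305895 -0.0998959 ] 0.572730238471952Traceback (most recent call last):
  File "f.py", line 26, in <module>
    q,f=fit(parts,roi,tg,[p[0]+.03,p[1],y0],[.02,.02,.1]);print("rest",thr,q,f)
        ~~~^^^^^^^^^^^^^^^^^^^^^^^^^^^^^^^^^^^^^^^^^^^^^^
  File "h.py", line 28, in fit
    res=minimize(cost,p0,method="Nelder-Mead",options=dict(initial_simplex=np.vstack([p0]+[np.array(p0)+np.eye(len(p0))[i]*step[i]/(k+1) for i in range(len(p0))]),xatol=1e-5,fatol=1e-5))
    res = _minimize_neldermead(fun, x0, args, callback, bounds=bounds,
                               **options)
    fxr = func(xr)
    fx = function(np.copy(x), *(wrapper_args + args))
  File "h.py", line 24, in cost
    m=hullmask(c,parts_of(p),rois[c]);s+=1-(m&tgts[c]).sum()/max(1,(m|tgts[c]).sum())
  File "h.py", line 13, in hullmask
    q=(proj(c,P)+.5-[x0,y0])*S-.5
       ~~~~^^^^^
  File "h.py", line 6, in proj
    k=calibration(c);T=np.linalg.inv(k["world_from_camera"]);p=np.asarray(P)@T[:3,:3].T+T[:3,3]
ValueError: time passes only in moves, steps and waits
```

```bash
sed -i 's/^from bench import calibration/from bench import calibration as _c\nimport functools\ncalibration=functools.cache(_c)/' h.py
sed -i 's/for y0 in(-.2,.0)/for y0 in(-.2,)/' f.py
cat >> f.py <<'E'
B=[.5494,-.1744,-.178]
v={}
for c in im:
    o=cv2.resize(im[c],None,fx=S,fy=S,interpolation=3)
    for P in parts(q)+[Tr(*B,lid)]:
        h=cv2.convexHull(((proj(c,P)+.5)*S-.5).astype(np.float32)).astype(int);cv2.polylines(o,[h],True,(0,255,0),1)
    v[c]=o
o=np.zeros((600,760,3),np.uint8)
t=v["top"];s=v["scene"]
o[:200,:256]=t[790:990,1060:1316];o[:280,260:580]=t[720:1000,1488:1808]
o[280:600,:320]=s[860:1180,1140:1460];o[280:600,330:758]=s[840:1160,560:988]
cv2.imwrite("pics/ov.png",o)
E
python3 f.py
```

```text
lid ray [ 0.54671222 -0.17924523  0.115     ] knife [0.52445589 0.26072321 0.14      ] [0.5170196 0.1924366 0.14     ]
box 55 (array([ 0.54927247, -0.17463964, -0.17930259]), np.float64(0.16519721808513144))
box 70 (array([ 0.54960803, -0.17420667, -0.17626335]), np.float64(0.3100639954135922))
[1559 1479 1421]
[4816 4683 4327]
rest 60 [ 0.53826655  0.19305895 -0.0998959 ] 0.572730238471952
[1861 1707 1634]
[5163 5020 4610]
rest 80 [ 0.54016838  0.19231774 -0.13725192] 0.43600800544500995
```

View pics/ov.png

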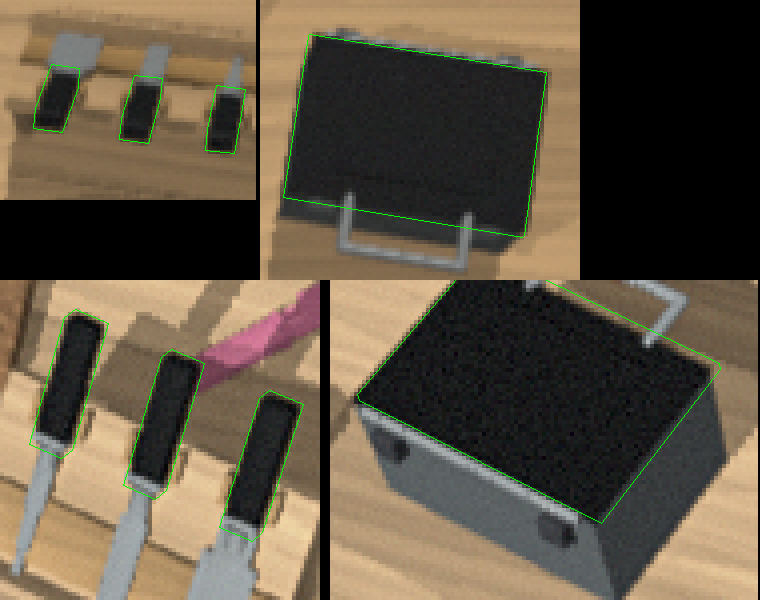

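The wide knife's handle (scene 344,281) and the lid fit well in both views. The box is at about (0.549, -0.174) with yaw -0.178, and the rest at about (0.540, 0.192) with yaw -0.14. Next is a planner that prints moves in tool axes.

```bash
cat > plan.py <<'E'
import numpy as np
from scipy.spatial.transform import Rotation as R, Slerp
from bench import telemetry
B=(.5494,-.1744,-.178); Q=(.5402,.1923,-.137)
def W(fr,p): return R.from_rotvec([0,0,fr[2]]).apply(p)+[fr[0],fr[1],0]
def down(yaw): # tool y along heading yaw, z down
    c,s=np.cos(yaw),np.sin(yaw); return R.from_matrix(np.array([[-s,c,0],[c,s,0],[0,0,-1]]).T)
def plan(wps,vmax=.038,wmax=5.8,start=None,pad=True):
    """wps: (pos,R,grip[,vmax]); prints rows"""
    o=telemetry.get_obs();p=np.array(o["tcp_pos"]);q=R.from_rotvec(o["orientation"])
    print("t",o["clock"],"p",p.round(4),"w",round(o["grip_width"],4),"F",o["contact_force"].round(1))
    if start: p,q=start
    rows=[]
    for w in wps:
        P,Q2,g=w[:3];v=w[3] if len(w)>3 else vmax;P=np.array(P)
        n=max(1,int(np.ceil(max(np.linalg.norm(P-p)/v,np.degrees((q.inv()*Q2).magnitude())/wmax))))
        sl=Slerp([0,1],R.concatenate([q,Q2]));p0=p
        for i in range(1,n+1):
            t=sl(i/n);d=np.round((q.inv()*t).as_rotvec(degrees=True)/6,2)
            s=np.round(q.inv().apply(p0+(P-p0)*i/n-p),3)
            rows.append([*d,*s,g]);p=p+q.apply(s);q=q*R.from_rotvec(d*6,degrees=True)
    while pad and len(rows)%8: rows.append([0]*6+[rows[-1][6]])
    for i in range(0,len(rows),8):
        print("["+",".join("["+",".join(f"{x+0:g}" for x in r)+"]" for r in rows[i:i+8])+"]")
    return p,q
E
python3 - <<'E'
from plan import *
D=down(B[2]); bar=W(B,[-.11,0,.114])
plan([([.50,.35,.32],down(.6),-.35),([*bar[:2],.22],D,-.35),([*bar[:2],.135],D,-.35)])
print(bar)
E
```

```text
t 0.8 p [0.2256 0.6362 0.2313] w 0.0855 F [-0.6 -0.2 -0.1]
[[0,0,0.55,-0.032,-0.016,-0.008,-0.35],[0,0,0.54,-0.033,-0.014,-0.008,-0.35],[0,0,0.55,-0.034,-0.013,-0.008,-0.35],[0,0,0.55,-0.035,-0.01,-0.008,-0.35],[0,0,0.54,-0.035,-0.009,-0.008,-0.35],[0,0,0.55,-0.035,-0.006,-0.008,-0.35],[0,0,0.55,-0.036,-0.005,-0.008,-0.35],[0,0,0.54,-0.036,-0.002,-0.008,-0.35]]
[[0,0,0.55,-0.036,0,-0.009,-0.35],[0,0,0.55,-0.036,0.002,-0.008,-0.35],[0,0,0.55,-0.036,0.003,-0.008,-0.35],[0,0,0.53,-0.027,-0.024,0.007,-0.35],[0,0,0.53,-0.029,-0.022,0.007,-0.35],[0,0,0.53,-0.03,-0.021,0.007,-0.35],[0,0,0.53,-0.031,-0.019,0.008,-0.35],[0,0,0.53,-0.032,-0.017,0.007,-0.35]]
[[0,0,0.53,-0.033,-0.015,0.007,-0.35],[0,0,0.53,-0.033,-0.014,0.007,-0.35],[0,0,0.53,-0.035,-0.011,0.007,-0.35],[0,0,0.53,-0.035,-0.01,0.007,-0.35],[0,0,0.53,-0.035,-0.008,0.008,-0.35],[0,0,0.53,-0.036,-0.006,0.007,-0.35],[0,0,0.53,-0.036,-0.003,0.007,-0.35],[0,0,0.53,-0.036,-0.002,0.007,-0.35]]
[[0,0,0.53,-0.036,0,0.007,-0.35],[0,0,0,0,0,0.028,-0.35],[0,0,0,0,0,0.029,-0.35],[0,0,0,0,0,0.028,-0.35],[0,0,0,0,0,0,-0.35],[0,0,0,0,0,0,-0.35],[0,0,0,0,0,0,-0.35],[0,0,0,0,0,0,-0.35]]
[ 0.44113802 -0.15492323  0.114     ]
```

{"op": "apply_moves", "data": {"moves": [[0,0,0.55,-0.032,-0.016,-0.008,-0.35],[0,0,0.54,-0.033,-0.014,-0.008,-0.35],[0,0,0.55,-0.034,-0.013,-0.008,-0.35],[0,0,0.55,-0.035,-0.01,-0.008,-0.35],[0,0,0.54,-0.035,-0.009,-0.008,-0.35],[0,0,0.55,-0.035,-0.006,-0.008,-0.35],[0,0,0.55,-0.036,-0.005,-0.008,-0.35],[0,0,0.54,-0.036,-0.002,-0.008,-0.35]]}}

```text
clock: 1.47
tcp_pos: [0.4262, 0.4264, 0.296]
orientation: [-1.225, -2.893, -0.001]
contact_force: [0.6, 0.2, -0.4]
grip_width: 0.0279
gripper_force: 0.0
```

{"op": "apply_moves", "data": {"moves": [[0,0,0.55,-0.036,0,-0.009,-0.35],[0,0,0.55,-0.036,0.002,-0.008,-0.35],[0,0,0.55,-0.036,0.003,-0.008,-0.35],[0,0,0.53,-0.027,-0.024,0.007,-0.35],[0,0,0.53,-0.029,-0.022,0.007,-0.35],[0,0,0.53,-0.03,-0.021,0.007,-0.35],[0,0,0.53,-0.031,-0.019,0.008,-0.35],[0,0,0.53,-0.032,-0.017,0.007,-0.35]]}}

```text
clock: 2.13
tcp_pos: [0.4782, 0.1673, 0.284]
orientation: [-1.84, -2.546, -0.001]
contact_force: [1.1, -1.2, -0.2]
grip_width: 0.0279
gripper_force: 0.0
```

{"op": "apply_moves", "data": {"moves": [[0,0,0.53,-0.033,-0.015,0.007,-0.35],[0,0,0.53,-0.033,-0.014,0.007,-0.35],[0,0,0.53,-0.035,-0.011,0.007,-0.35],[0,0,0.53,-0.035,-0.01,0.007,-0.35],[0,0,0.53,-0.035,-0.008,0.008,-0.35],[0,0,0.53,-0.036,-0.006,0.007,-0.35],[0,0,0.53,-0.036,-0.003,0.007,-0.35],[0,0,0.53,-0.036,-0.002,0.007,-0.35]]}}

```text
clock: 2.8
tcp_pos: [0.4453, -0.1204, 0.2274]
orientation: [2.355, 2.079, 0.002]
contact_force: [0.8, 0.1, -0.2]
grip_width: 0.028
gripper_force: 0.0
```

Run:
```python
from plan import *
D=down(B[2]); bar=W(B,[-.11,0,.114])
plan([([*bar[:2],.15],D,-.35),([*bar[:2],.093],D,-.35,.02)])
print(telemetry.get_obs()["orientation"],D.as_rotvec())
```

```text
t 2.8 p [ 0.4453 -0.1204  0.2274] w 0.028 F [ 0.8  0.1 -0.2]
[[0,0,0.17,-0.012,0,0.026,-0.35],[0.01,0,0.17,-0.011,0,0.026,-0.35],[0,-0.01,0.17,-0.012,0.001,0.025,-0.35],[0,0,0,0,0,0.019,-0.35],[0,0,0,0,0,0.019,-0.35],[0,0,0,0,0,0.019,-0.35],[0,0,0,0,0,0,-0.35],[0,0,0,0,0,0,-0.35]]
[2.35489955e+00 2.07868659e+00 2.04205693e-03] [2.41009664 2.01520187 0.        ]
```

{"op": "apply_moves", "data": {"moves": [[0,0,0.17,-0.012,0,0.026,-0.35],[0,0,0.17,-0.011,0,0.026,-0.35],[0,0,0.17,-0.012,0.001,0.025,-0.35],[0,0,0,0,0,0.019,-0.35],[0,0,0,0,0,0.019,-0.35],[0,0,0,0,0,0.019,-0.35],[0,0,0,0,0,0,-1],[0,0,0,0,0,0,-1]], "grip_force": 50}}

```text
clock: 3.47
tcp_pos: [0.4462, -0.1542, 0.0943]
orientation: [2.402, 2.015, 0.006]
contact_force: [8.3, -0.5, -0.3]
grip_width: 0.0086
gripper_force: 48.6
```

```bash
cat > arc.py <<'E'
from plan import *
import sys
D=down(B[2]);z0=telemetry.get_obs()
def tcp(phi,dz): return W(B,[.07-.18*np.cos(phi),0,.110+.18*np.sin(phi+.004/.18)])+[0,0,dz]
E
python3 - <<'E'
from arc import *
p=z0["tcp_pos"]; b=tcp(0,0); off=p-b; print(off)
w=[(tcp(f,0)+off,D,-1,.03) for f in np.linspace(.12,1.68,14)]
plan(w)
E
```

```text
[ 0.00503559  0.00069999 -0.01972057]
t 3.4667 p [ 0.4462 -0.1542  0.0943] w 0.0086 F [ 8.3 -0.5 -0.3]
[[0.07,0.01,0.03,0,0.001,-0.022,-1],[0,0,0,0,0.004,-0.021,-1],[0,0,0,0,0.007,-0.02,-1],[0,0,0,0,0.009,-0.02,-1],[0,0,0,0,0.011,-0.018,-1],[0,0,0,0,0.013,-0.017,-1],[0,0,0,0,0.015,-0.015,-1],[0,0,0,0,0.017,-0.013,-1]]
[[0,0,0,0,0.018,-0.011,-1],[0,0,0,0,0.02,-0.008,-1],[0,0,0,0,0.021,-0.006,-1],[0,0,0,0,0.021,-0.004,-1],[0,0,0,0,0.021,-0.001,-1],[0,0,0,0,0.022,0.002,-1],[0,0,0,0,0,0,-1],[0,0,0,0,0,0,-1]]
```

{"op": "apply_moves", "data": {"moves": [[0,0,0,0,0.006,-0.012,-1],[0,0,0,0,0.003,-0.021,-1],[0,0,0,0,0.005,-0.021,-1],[0,0,0,0,0.008,-0.02,-1],[0,0,0,0,0.01,-0.019,-1],[0,0,0,0,0.012,-0.018,-1],[0,0,0,0,0.014,-0.016,-1],[0,0,0,0,0.016,-0.014,-1]]}}

```text
clock: 4.13
tcp_pos: [0.519, -0.1671, 0.236]
orientation: [2.399, 2.014, 0.008]
contact_force: [25.9, -9.7, -40.1]
grip_width: 0.0082
gripper_force: 47.9
```

Run:
```python
from arc import *
off=np.array([.0055,.0007,-.0197]);p=z0["tcp_pos"]
fs=np.linspace(0,1.7,1000);i=np.argmin([np.linalg.norm(tcp(f,0)+off-p) for f in fs]);print(fs[i],p-tcp(fs[i],0)-off,z0["grip_width"],z0["gripper_force"])
plan([(tcp(f,0)+off,D,-1,.03) for f in np.linspace(fs[i]+.1,1.7,8)])
```

```text
0.9325325325325325 [ 7.92590047e-04 -3.53589752e-05 -1.19376226e-03] 0.008177355658283545 47.8794801235199
t 4.1333 p [ 0.519  -0.1671  0.236 ] w 0.0082 F [ 25.9  -9.7 -40.1]
[[0.1,0.02,0.04,0,0.014,-0.011,-1],[0,0,0,0,0.015,-0.007,-1],[0,0,0,0,0.016,-0.007,-1],[0,0,0,0,0.017,-0.004,-1],[0,0,0,0,0.016,-0.004,-1],[0,0,0,0,0.018,-0.001,-1],[0,0,0,0,0.017,0,-1],[0,0,0,0,0.017,0.002,-1]]
```

{"op": "apply_moves", "data": {"moves": [[0,0,0,0,0.014,-0.006,-1],[0,0,0,0,0.014,-0.006,-1],[0,0,0,0,0.014,-0.006,-1],[0,0,0,0,0.015,-0.004,-1],[0,0,0,0,0,0,-1],[0,0,0,0,0,0,-1],[0,0,0,0,0,0,-1],[0,0,0,0,0,0,-1]]}}

```text
clock: 4.8
tcp_pos: [0.5721, -0.1766, 0.2602]
orientation: [2.405, 2.017, 0.006]
contact_force: [-3.7, 2.1, 15.7]
grip_width: 0.0084
gripper_force: 55.4
```

Run:
```python
from arc import *
off=np.array([.0055,.0007,-.0197]);p=z0["tcp_pos"]
fs=np.linspace(0,1.7,1000);i=np.argmin([np.linalg.norm(tcp(f,0)+off-p) for f in fs]);print(fs[i],p-tcp(fs[i],0)-off,z0["grip_width"],z0["gripper_force"],z0["moment"])
plan([(tcp(f,0)+off,D,-1,.03) for f in np.linspace(fs[i]+.1,1.7,4)])
```

```text
1.2694694694694695 [ 8.87950669e-04  1.74891583e-05 -3.08734845e-03] 0.008403927381563724 55.440303683280945 [0.50536668 0.57777316 0.06388161]
t 4.8 p [ 0.5721 -0.1766  0.2602] w 0.0084 F [-3.7  2.1 15.7]
[[0.04,-0.01,0.03,0,0.017,-0.007,-1],[0,0,0,0,0.019,-0.003,-1],[0,0,0,0,0.02,0,-1],[0,0,0,0,0.02,0.002,-1],[0,0,0,0,0,0,-1],[0,0,0,0,0,0,-1],[0,0,0,0,0,0,-1],[0,0,0,0,0,0,-1]]
```

{"op": "apply_moves", "data": {"moves": [[0,0,0,0,0.014,-0.005,-1],[0,0,0,0,0.015,-0.003,-1],[0,0,0,0,0.015,-0.002,-1],[0,0,0,0,0.014,0,-1],[0,0,0,0,0.012,0.001,-1],[0,0,0,0,0.01,0.001,-1],[0,0,0,0,0,0,-1],[0,0,0,0,0,0,-1]]}}

```text
clock: 5.47
tcp_pos: [0.6502, -0.1905, 0.2658]
orientation: [2.406, 2.017, 0.002]
contact_force: [0.7, 0.7, 6.0]
grip_width: 0.0083
gripper_force: 54.6
```

Run:
```python
from arc import *
off=np.array([.0055,.0007,-.0197]);p=z0["tcp_pos"]
fs=np.linspace(0,1.9,1000);i=np.argmin([np.linalg.norm(tcp(f,0)+off-p) for f in fs]);print(fs[i],p-tcp(fs[i],0)-off,z0["grip_width"],z0["gripper_force"],z0["moment"])
```

```text
1.7212212212212212 [-0.00013175  0.00032164 -0.00177511] 0.008252469268868629 54.56775426864624 [-0.01221135 -0.21813505 -0.0012563 ]
```

{"op": "apply_moves", "data": {"moves": [[0,0,0,0,0.005,0.001,-1],[0,0,0,0,0,0,-1],[0,0,0,0,0,0,-0.4],[0,0,0,0,0,0,-0.4],[0,0,0,0,0,0,-0.4],[0,0,0,0,0,-0.015,-0.4],[0,0,0,0,0,-0.03,-0.4],[0,0,0,0,0,-0.03,-0.4]]}}

```text
clock: 6.13
tcp_pos: [0.6531, -0.1907, 0.3377]
orientation: [-2.405, -2.016, 0.004]
contact_force: [0.7, 0.1, 0.5]
grip_width: 0.0256
gripper_force: 0.0
```

Run:
```python
from plan import *
K=down(Q[2]+np.pi/2)
plan([([.62,-.18,.38],down(B[2]),0,),([.45,.0,.40],down(.5),0)])
```

```text
t 6.1333 p [ 0.6531 -0.1907  0.3377] w 0.0256 F [0.7 0.1 0.5]
[[-0.02,0,0.01,0.002,-0.017,-0.021,0],[-0.02,0,0.01,0.003,-0.018,-0.021,0],[0,0,-0.92,0.021,-0.028,-0.003,0],[0,0,-0.93,0.024,-0.027,-0.003,0],[0,0,-0.92,0.026,-0.023,-0.003,0],[0,0,-0.93,0.028,-0.022,-0.003,0],[0,0,-0.92,0.03,-0.018,-0.002,0],[0,0,-0.93,0.032,-0.015,-0.003,0]]
[[0,0,-0.92,0.033,-0.013,-0.003,0],[0,0,0,0,0,0,0],[0,0,0,0,0,0,0],[0,0,0,0,0,0,0],[0,0,0,0,0,0,0],[0,0,0,0,0,0,0],[0,0,0,0,0,0,0],[0,0,0,0,0,0,0]]
```

{"op": "apply_moves", "data": {"moves": [[0,0,0,0.002,-0.017,-0.021,0],[0,0,0,0.003,-0.018,-0.021,0],[0,0,-0.92,0.021,-0.028,-0.003,0.15],[0,0,-0.93,0.024,-0.027,-0.003,0.15],[0,0,-0.92,0.026,-0.023,-0.003,0.15],[0,0,-0.93,0.028,-0.022,-0.003,0.15],[0,0,-0.92,0.03,-0.018,-0.002,0.15],[0,0,-0.93,0.032,-0.015,-0.003,0.15]]}}

```text
clock: 6.8
tcp_pos: [0.4734, -0.0255, 0.397]
orientation: [-1.722, -2.627, 0.001]
contact_force: [0.5, 1.0, 0.5]
grip_width: 0.0494
gripper_force: 0.0
```

```bash
cat > f2.py <<'E'
from h import *
from bench import grab_frame,telemetry
import sys
im={c:grab_frame(c) for c in("scene","top")}
for c in im: cv2.imwrite(f"pics/{c}1.png",im[c])
o=telemetry.get_obs();print(o["tcp_pos"],o["joints"])
S_=4
# knife alone: rest frame free x,y,yaw, handle black part from 0.104
H=boxpts((-.009,-.012,.104),(.009,.012,.195))
def parts(q): return [Tr(*q,KR.apply(H)+[.05,y,.036]) for y in(-.07,0,.07)]
def partw(q): return [Tr(*q,KR.apply(H)+[.05,.07,.036])]
roi={"top":(268,200,332,240),"scene":(285,218,365,290)}
for thr in(65,80):
    tg={c:target(im[c],roi[c],thr) for c in roi};tw={}
    for c in tg:
        n,l,s,ce=cv2.connectedComponentsWithStats(tg[c]);i=1+np.argsort(-s[1:,4])[:3];tg[c]=np.isin(l,i).astype(np.uint8)
        j=i[np.argmin(ce[i,0])] if c=="top" else i[np.argmax(ce[i,0])]; tw[c]=(l==j).astype(np.uint8)
    q,f=fit(parts,roi,tg,[.54,.192,-.13],[.01,.01,.1]);print("rest",thr,q,f, "edge",Tr(*q,[[.05,.07,.036]]))
    q2,f2=fit(lambda p:partw([p[0],p[1],q[2]]),roi,tw,list(q[:2]),[.01,.01]);print("wide",q2,f2)
v={}
for c in im:
    o=cv2.resize(im[c],None,fx=S,fy=S,interpolation=3)
    for B,col in(([.5494,-.1744,-.178],(0,255,0)),([.5544,-.1753,-.178],(0,0,255))):
      for P in ([Tr(*B,boxpts((-.07,-.1,.11),(.07,.1,.11))),Tr(*B,boxpts((-.012,-.072,.094),(.012,-.018,.094)))]):
        h=cv2.convexHull(((proj(c,P)+.5)*S-.5).astype(np.float32)).astype(int);cv2.polylines(o,[h],True,col,1)
    v[c]=o
o=np.zeros((600,800,3),np.uint8)
t=v["top"];s=v["scene"]
o[:400,:360]=t[650:1050,1470:1830];o[:480,360:800]=s[680:1160,560:1000]
cv2.imwrite("pics/ov1.png",o)
E
python3 f2.py
```

```text
[ 0.47244458 -0.02218865  0.39754875] [-0.59787051 -0.01443002  0.51692824  1.80532882  0.00401828  1.34916836
  0.33401382]
rest 65 [ 0.53818162  0.19314168 -0.10848868] 0.49579527708710924 edge [[0.59546698 0.25731634 0.036     ]]
wide [0.54082839 0.1929468 ] 0.46439828721296783
rest 80 [ 0.53911893  0.1923276  -0.13700414] 0.394640260650566 edge [[0.59821072 0.25484288 0.036     ]]
wide [0.54089723 0.19223446] 0.38157620019145877
```

View pics/ov1.png

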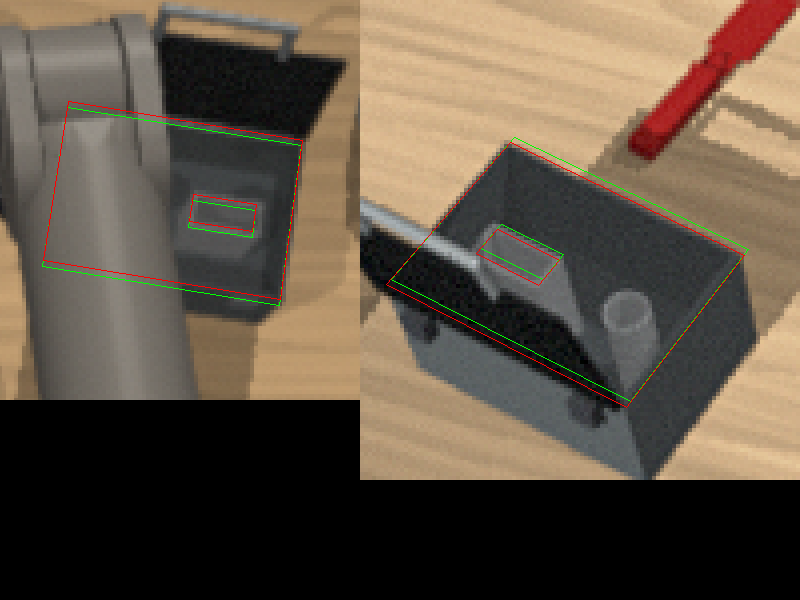

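Red outline (box shifted to x = 0.5544) matches the rim and flat cup in both views: cup at (520,255) in the right panel, lid open at the back. The box is now (0.5544, -0.1753, -0.178), and I move to above the knife.

```bash
sed -i 's/^B=.*/B=(.5544,-.1753,-.178); Q=(.541,.1925,-.125)/' plan.py
cat > pk.py <<'E'
from plan import *
s,c=np.sin(np.radians(35)),np.cos(np.radians(35))
RQ=R.from_rotvec([0,0,Q[2]])*R.from_matrix(np.array([[-c,0,-s],[0,1,0],[s,0,-c]]).T)
G=W(Q,[.05-.17*s,.07,.036+.17*c])+.019*RQ.apply([0,0,1])
E
python3 - <<'E'
from pk import *
print(G)
plan([(G+[0,0,.16],RQ,.15),(G+[0,0,.10],RQ,.15)])
E
```

```text
[0.51340283 0.26651818 0.15969196]
t 6.9 p [ 0.4724 -0.0222  0.3975] w 0.0491 F [ 1.2 -0.4 -0.1]
[[-0.25,-0.44,-0.79,0.021,0.013,0.007,0.15],[-0.25,-0.45,-0.8,0.019,0.014,0.006,0.15],[-0.24,-0.44,-0.79,0.019,0.016,0.005,0.15],[-0.25,-0.45,-0.79,0.018,0.017,0.005,0.15],[-0.25,-0.44,-0.8,0.016,0.019,0.005,0.15],[-0.25,-0.44,-0.79,0.015,0.019,0.004,0.15],[-0.25,-0.45,-0.8,0.014,0.021,0.005,0.15],[-0.25,-0.44,-0.79,0.012,0.022,0.004,0.15]]
[[-0.25,-0.44,-0.79,0.01,0.022,0.004,0.15],[-0.24,-0.45,-0.8,0.009,0.023,0.005,0.15],[-0.25,-0.44,-0.79,0.007,0.024,0.005,0.15],[-0.25,-0.45,-0.79,0.005,0.024,0.005,0.15],[0,0,0,0.017,0,0.024,0.15],[0,0,0,0.017,0,0.025,0.15],[0,0,0,0,0,0,0.15],[0,0,0,0,0,0,0.15]]
```

{"op": "apply_moves", "data": {"moves": [[-0.25,-0.44,-0.79,0.021,0.013,0.007,0.15],[-0.25,-0.45,-0.8,0.019,0.014,0.006,0.15],[-0.24,-0.44,-0.79,0.019,0.016,0.005,0.15],[-0.25,-0.45,-0.79,0.018,0.017,0.005,0.15],[-0.25,-0.44,-0.8,0.016,0.019,0.005,0.15],[-0.25,-0.44,-0.79,0.015,0.019,0.004,0.15],[-0.25,-0.45,-0.8,0.014,0.021,0.005,0.15],[-0.25,-0.44,-0.79,0.012,0.022,0.004,0.15]]}}

```text
clock: 7.57
tcp_pos: [0.5046, 0.1669, 0.3442]
orientation: [0.655, 2.642, -0.041]
contact_force: [-0.2, -1.5, -0.1]
grip_width: 0.049
gripper_force: 0.0
```

{"op": "apply_moves", "data": {"moves": [[-0.25,-0.44,-0.79,0.01,0.022,0.004,0.15],[-0.24,-0.45,-0.8,0.009,0.023,0.005,0.15],[-0.25,-0.44,-0.79,0.007,0.024,0.005,0.15],[-0.25,-0.45,-0.79,0.005,0.024,0.005,0.15],[0,0,0,0,0,0,0.15],[0,0,0,0,0,0,0.15],[0,0,0,0,0,0,0.15],[0,0,0,0,0,0,0.15]]}}

```text
clock: 8.23
tcp_pos: [0.5199, 0.2602, 0.3186]
orientation: [0.175, 2.524, -0.058]
contact_force: [-0.0, -0.6, -0.6]
grip_width: 0.0491
gripper_force: 0.0
```

Run:
```python
from pk import *
o=telemetry.get_obs();print(o["joints"].round(2),(RQ.inv()*R.from_rotvec(o["orientation"])).as_rotvec(degrees=True),G+[0,0,.16])
plan([(G+[0,0,.05],RQ,.15,.03),(G,RQ,.15,.02)])
```

```text
[-0.96  0.05  0.11  2.06  0.72  0.81  0.13] [ 0.55824023 -0.07871226  0.57264363] [0.51340283 0.26651818 0.31969196]
t 8.2333 p [0.5199 0.2602 0.3186] w 0.0491 F [-0.  -0.6 -0.6]
[[-0.02,0,-0.02,0.017,0.001,0.021,0.15],[-0.03,0.01,-0.03,0.017,0.002,0.021,0.15],[-0.02,0,-0.02,0.017,0.001,0.022,0.15],[-0.02,0,-0.03,0.018,0.002,0.021,0.15],[0,0,0,0.009,0,0.014,0.15],[0,0,0,0.01,0,0.013,0.15],[0,0,0,0.009,0,0.014,0.15],[0,0,0,0,0,0,0.15]]
```

{"op": "apply_moves", "data": {"moves": [[-0.02,0,-0.02,0.017,0.001,0.021,0.15],[-0.03,0,-0.03,0.017,0.002,0.021,0.15],[-0.02,0,-0.02,0.017,0.001,0.022,0.15],[-0.02,0,-0.03,0.018,0.002,0.021,0.15],[0,0,0,0,0,0,0.15],[0,0,0,0,0,0,0.15],[0,0,0,0,0,0,0.15],[0,0,0,0,0,0,0.15]]}}

```text
clock: 8.9
tcp_pos: [0.5137, 0.2688, 0.2113]
orientation: [0.156, 2.523, -0.047]
contact_force: [0.7, 0.0, 0.5]
grip_width: 0.0493
gripper_force: 0.0
```

Run:
```python
from pk import *
from bench import grab_frame
import cv2
s_=cv2.resize(grab_frame("scene")[190:320,270:410],None,fx=4,fy=4,interpolation=3)
cv2.imwrite("pics/g1.png",s_)
plan([(G,RQ,.15,.018)])
```

```text
t 8.95 p [0.5135 0.2689 0.2112] w 0.0488 F [-0.3 -0.4  0.1]
[[0.01,0.01,0,0.01,-0.001,0.014,0.15],[0.01,0.01,0.01,0.01,-0.001,0.014,0.15],[0.01,0.01,0,0.009,0,0.014,0.15],[0,0,0,0,0,0,0.15],[0,0,0,0,0,0,0.15],[0,0,0,0,0,0,0.15],[0,0,0,0,0,0,0.15],[0,0,0,0,0,0,0.15]]
```

View pics/g1.png

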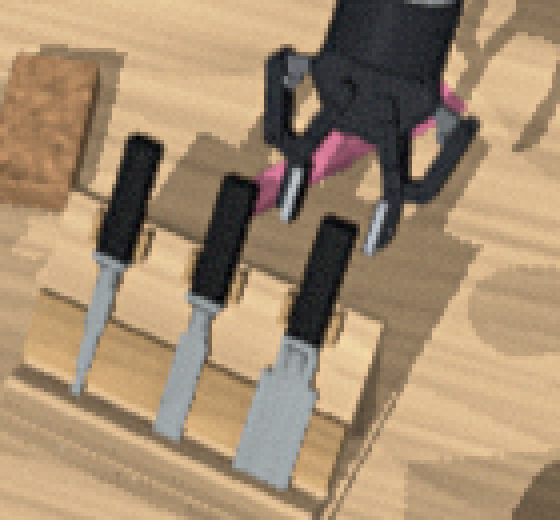

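The fingers (290,200) and (378,230) straddle the wide knife's handle (335,230). I descend and grip.

{"op": "apply_moves", "data": {"moves": [[0.01,0,0,0.01,-0.001,0.014,0.15],[0.01,0,0.01,0.01,-0.001,0.014,0.15],[0.01,0,0,0.009,0,0.014,0.15],[0,0,0,0,0,0,0.15],[0,0,0,0,0,0,-1],[0,0,0,0,0,0,-1],[0,0,0,0,0,0,-1],[0,0,0,0,0,0,-1]], "grip_force": 60}}

```text
clock: 9.62
tcp_pos: [0.5132, 0.2664, 0.1596]
orientation: [0.157, 2.523, -0.052]
contact_force: [-3.7, -0.4, 5.5]
grip_width: 0.0233
gripper_force: 58.3
```

Run:
```python
from pk import *
o=telemetry.get_obs();p=o["tcp_pos"];q=R.from_rotvec(o["orientation"]);print(G,o["gripper_force"],o["moment"])
n=-q.apply([0,0,1]) # knife axis up
u=R.from_rotvec([0,0,Q[2]]).apply([s*0+c,0,s]) # board normal (to +x, up)
plan([(p+.02*u,q,-1,.01),(p+.02*u+[0,0,.17],q,-1,.035)])
```

```text
[0.51340283 0.26651818 0.15969196] 58.30354928970337 [-0.50031865  0.55834049 -0.48429394]
t 9.6167 p [0.5132 0.2664 0.1596] w 0.0233 F [-3.7 -0.4  5.5]
[[0,0,0,-0.007,0,0,-1],[0,0,0,-0.006,0,0,-1],[0,0,0,-0.007,0,0,-1],[0,0,0,-0.02,0,-0.028,-1],[0,0,0,-0.019,0,-0.028,-1],[0,0,0,-0.02,0,-0.027,-1],[0,0,0,-0.019,0,-0.028,-1],[0,0,0,-0.02,0,-0.028,-1]]
```

{"op": "apply_moves", "data": {"moves": [[0,0,0,-0.006,0,-0.007,-1],[0,0,0,-0.006,0,-0.008,-1],[0,0,0,-0.009,0,-0.012,-1],[0,0,0,-0.014,0,-0.02,-1],[0,0,0,-0.019,0,-0.027,-1],[0,0,0,-0.019,0,-0.027,-1],[0,0,0,-0.019,0,-0.027,-1],[0,0,0,-0.014,0,-0.02,-1]]}}

```text
clock: 10.28
tcp_pos: [0.5144, 0.2668, 0.344]
orientation: [0.157, 2.524, -0.049]
contact_force: [0.6, 0.7, -0.8]
grip_width: 0.0234
gripper_force: 59.2
```

```bash
cat > pl.py <<'E'
from plan import *
C=W(B,[0,-.045,0]); DP=down(B[2]+np.pi/2)
def tz(edge): return [C[0],C[1],edge+.17-.019]
E
python3 - <<'E'
from pl import *
o=telemetry.get_obs();print(o["grip_width"],C)
plan([([.52,.05,.36],R.from_rotvec(o["orientation"])*R.from_rotvec([0,0,0]),-1,.03),([.545,-.15,.34],DP,-1,.03),(tz(.16),DP,-1,.03)])
E
```

```text
0.02342225736674832 [ 0.54643223 -0.21958899  0.        ]
t 10.2833 p [0.5144 0.2668 0.344 ] w 0.0234 F [ 0.6  0.7 -0.8]
[[0,0,0,-0.004,-0.027,0.001,-1],[0,0,0,-0.005,-0.027,0,-1],[0,0,0,-0.004,-0.026,0.001,-1],[0,0,0,-0.005,-0.027,0.001,-1],[0,0,0,-0.004,-0.027,0,-1],[0,0,0,-0.005,-0.027,0.001,-1],[0,0,0,-0.004,-0.027,0.001,-1],[0,0,0,-0.005,-0.026,0,-1]]
[[0.02,0.84,0.07,-0.004,-0.028,0.006,-1],[0.03,0.83,0.07,-0.005,-0.028,0.007,-1],[0.02,0.84,0.07,-0.006,-0.028,0.005,-1],[0.02,0.84,0.07,-0.006,-0.028,0.006,-1],[0.03,0.83,0.08,-0.007,-0.027,0.004,-1],[0.02,0.84,0.07,-0.007,-0.028,0.005,-1],[0.03,0.84,0.07,-0.008,-0.028,0.003,-1],[0,0,0,-0.005,-0.023,0.01,-1]]
[[0,0,0,-0.004,-0.022,0.009,-1],[0,0,0,-0.005,-0.023,0.01,-1],[0,0,0,0,0,0,-1],[0,0,0,0,0,0,-1],[0,0,0,0,0,0,-1],[0,0,0,0,0,0,-1],[0,0,0,0,0,0,-1],[0,0,0,0,0,0,-1]]
```

{"op": "apply_moves", "data": {"moves": [[0,0,0,-0.004,-0.027,0.001,-1],[0,0,0,-0.005,-0.027,0,-1],[0,0,0,-0.004,-0.026,0.001,-1],[0,0,0,-0.005,-0.027,0.001,-1],[0,0,0,-0.004,-0.027,0,-1],[0,0,0,-0.005,-0.027,0.001,-1],[0,0,0,-0.004,-0.027,0.001,-1],[0,0,0,-0.005,-0.026,0,-1]]}}

```text
clock: 10.95
tcp_pos: [0.5192, 0.0484, 0.3577]
orientation: [0.157, 2.525, -0.052]
contact_force: [0.1, 0.2, -1.2]
grip_width: 0.0234
gripper_force: 59.2
```

{"op": "apply_moves", "data": {"moves": [[0.02,0.84,0.07,-0.004,-0.028,0.006,-1],[0.03,0.83,0.07,-0.005,-0.028,0.007,-1],[0.02,0.84,0.07,-0.006,-0.028,0.005,-1],[0.02,0.84,0.07,-0.006,-0.028,0.006,-1],[0.03,0.83,0.08,-0.007,-0.027,0.004,-1],[0.02,0.84,0.07,-0.007,-0.028,0.005,-1],[0.03,0.84,0.07,-0.008,-0.028,0.003,-1],[0,0,0,0,0,0,-1]]}}

```text
clock: 11.62
tcp_pos: [0.5454, -0.1545, 0.3357]
orientation: [-0.29, -3.126, 0.022]
contact_force: [0.2, 1.1, -0.8]
grip_width: 0.0232
gripper_force: 59.6
```

Run:
```python
from pl import *
plan([(tz(.155),DP,-1,.025)])
```

```text
t 11.6167 p [ 0.5454 -0.1545  0.3357] w 0.0232 F [ 0.2  1.1 -0.8]
[[-0.04,0,-0.02,-0.004,-0.021,0.01,-1],[-0.05,-0.01,-0.03,-0.005,-0.021,0.01,-1],[-0.04,0,-0.02,-0.004,-0.022,0.01,-1],[0,0,0,0,0,0,-1],[0,0,0,0,0,0,-1],[0,0,0,0,0,0,-1],[0,0,0,0,0,0,-1],[0,0,0,0,0,0,-1]]
```

{"op": "apply_moves", "data": {"moves": [[-0.04,0,-0.02,-0.004,-0.021,0.01,-1],[-0.05,0,-0.03,-0.005,-0.021,0.01,-1],[-0.04,0,-0.02,-0.004,-0.022,0.01,-1],[0,0,0,0,0,0,-1],[0,0,0,0,0,0,-1],[0,0,0,0,0,0,-1],[0,0,0,0,0,0,-1],[0,0,0,0,0,0,-1]]}}

```text
clock: 12.28
tcp_pos: [0.5466, -0.2122, 0.3088]
orientation: [0.264, 3.123, 0.014]
contact_force: [-0.5, -0.1, -1.1]
grip_width: 0.0236
gripper_force: 59.8
```

```bash
cat > v.py <<'E'
from h import *
from pl import *
from bench import grab_frame
import sys
o=telemetry.get_obs();p=o["tcp_pos"];q=R.from_rotvec(o["orientation"])
g=p-.019*q.apply([0,0,1]);n=-q.apply([0,0,1]);y=q.apply([0,1,0]);e=g-.17*n
print("tip",e,"C",C)
blade=np.array([e-.02*y,e+.02*y,e+.02*y+.076*n,e-.02*y+.076*n]);hd=np.array([e+n*.1-.012*y,e+n*.1+.012*y,e+n*.195+.012*y,e+n*.195-.012*y])
out=[]
for c,rr in(("scene",(140,140,270,300)),("top",(370,150,470,260))):
    f=4
    m=cv2.resize(grab_frame(c),None,fx=f,fy=f,interpolation=3);cl=m.copy()
    for P,col in((blade,(0,255,255)),(hd,(0,255,0)),(W(B,[[-.012,-.072,.094],[.012,-.072,.094],[.012,-.018,.094],[-.012,-.018,.094]]),(0,0,255)),(W(B,[[-.07,-.1,.11],[.07,-.1,.11],[.07,.1,.11],[-.07,.1,.11]]),(255,100,0))):
        cv2.polylines(m,[(((proj(c,P)+.5)*f)-.5).astype(int)],True,col,1)
    if c=="scene": out.append(cl[rr[1]*f:rr[3]*f,rr[0]*f+100:rr[2]*f-120][:600]);out.append(m[rr[1]*f:rr[3]*f,rr[0]*f+80:rr[2]*f-20][:600])
h=max(a.shape[0] for a in out)
cv2.imwrite(sys.argv[1],np.hstack([cv2.copyMakeBorder(a,0,h-a.shape[0],0,0,0) for a in out]))
plan([(tz(.08),DP,-1,.012)])
E
python3 v.py pics/p1.png
```

```text
tip [ 0.54786879 -0.21095665  0.15785664] C [ 0.54643223 -0.21958899  0.        ]
t 12.3833 p [ 0.5464 -0.2125  0.3087] w 0.0235 F [-0.2 -0.9 -1.8]
[[0.01,0.01,0.01,0,-0.001,0.011,-1],[0.02,0.01,0.01,0,-0.001,0.011,-1],[0.01,0.01,0.02,0,-0.001,0.011,-1],[0.01,0.01,0.01,0,-0.001,0.011,-1],[0.01,0,0.01,-0.001,-0.001,0.011,-1],[0.02,0.01,0.01,0,-0.001,0.012,-1],[0.01,0.01,0.02,0,-0.001,0.011,-1],[0,0,0,0,0,0,-1]]
```

View pics/p1.png

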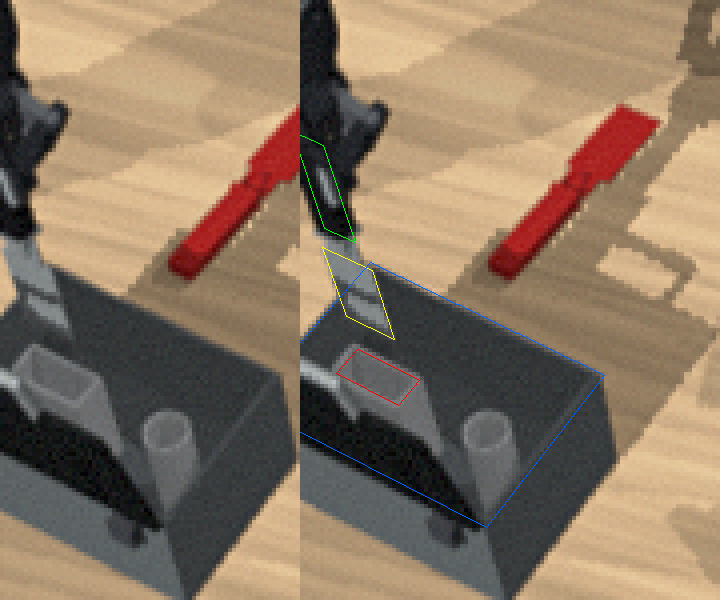

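The cup mouth (right panel 378,376) coincides with its red outline, and the blade with the yellow one. I correct 7 mm sideways, then lower.

{"op": "apply_moves", "data": {"moves": [[0.05,0.03,0.05,0,-0.004,0,-1],[0.04,0.02,0.04,-0.001,-0.003,0,-1],[0,0,0,0,0,0.006,-1],[0,0,0,0,0,0.008,-1],[0,0,0,0,0,0.008,-1],[0,0,0,0,0,0.006,-1],[0,0,0,0,0,0,-1],[0,0,0,0,0,0,-1]]}}

```text
clock: 13.05
tcp_pos: [0.5454, -0.2206, 0.2796]
orientation: [-0.283, -3.128, 0.001]
contact_force: [-0.5, -0.1, -1.1]
grip_width: 0.0233
gripper_force: 59.8
```

```bash
sed -i 's/^plan.*/plan([(tz(.06),DP,-1,.01)])/' v.py; python3 v.py pics/p2.png
```

```text
tip [ 0.54526232 -0.22070714  0.12855184] C [ 0.54643223 -0.21958899  0.        ]
t 13.15 p [ 0.5459 -0.2209  0.2804] w 0.023 F [-0.2 -0.9 -0.4]
[[0,0,0,0,0,0.01,-1],[0,0,-0.01,0,0,0.01,-1],[0,0,0,0,0.001,0.01,-1],[-0.01,0,0,0,0,0.01,-1],[0,0.01,-0.01,0,0,0.01,-1],[0,0,0,0,0,0.009,-1],[0,0,0,0,0,0.01,-1],[0,0,0,0,0,0,-1]]
```

View pics/p2.png

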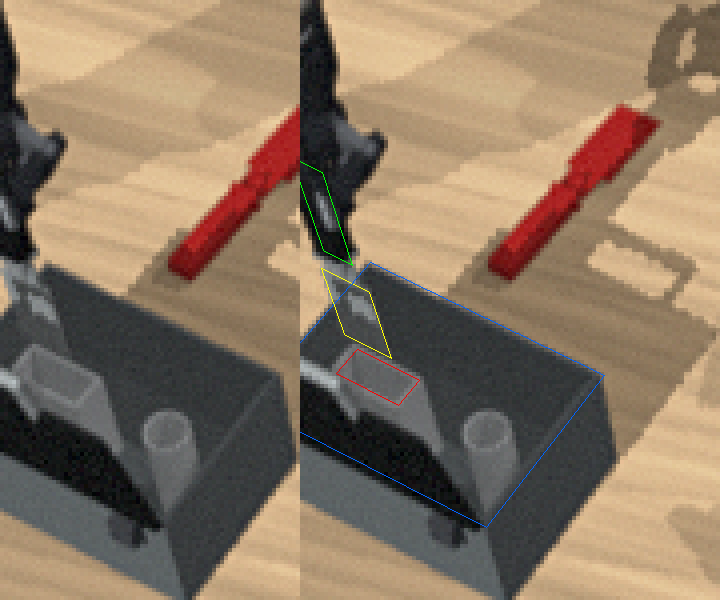

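The blade (right panel 345–390, 300–358) is centred above the mouth (378,376). I lower it in.

{"op": "apply_moves", "data": {"moves": [[0,0,0,0,0.001,0.008,-1],[0,0,0,0,0,0.01,-1],[0,0,0,0,0,0.01,-1],[0,0,0,0,0,0.01,-1],[0,0,0,0,0,0.01,-1],[0,0,0,0,0,0.01,-1],[0,0,0,0,0,0,-1],[0,0,0,0,0,0,-1]]}}

```text
clock: 13.82
tcp_pos: [0.5456, -0.2197, 0.2215]
orientation: [-0.283, -3.128, 0.001]
contact_force: [1.1, 0.2, -0.8]
grip_width: 0.0233
gripper_force: 59.7
```

Run:
```python
from pl import *
print(telemetry.get_obs()["moment"].round(2))
plan([(tz(.015),DP,-1,.01)])
```

```text
[-0.01 -0.01  0.03]
t 13.8167 p [ 0.5456 -0.2197  0.2215] w 0.0233 F [ 1.1  0.2 -0.8]
[[0,0,0,0,0,0.009,-1],[0,0,-0.01,0,0,0.009,-1],[0,0,0,0,0,0.01,-1],[-0.01,-0.01,-0.01,-0.001,0,0.009,-1],[0,0,0,0,0,0.009,-1],[0,0,-0.01,0,0,0.009,-1],[0,0,0,0,0,0,-1],[0,0,0,0,0,0,-1]]
```

{"op": "apply_moves", "data": {"moves": [[0,0,0,0,0,0.009,-1],[0,0,0,0,0,0.009,-1],[0,0,0,0,0,0.01,-1],[0,0,0,0,0,0.009,-1],[0,0,0,0,0,0.009,-1],[0,0,0,0,0,0.006,-1],[0,0,0,0,0,0,-1],[0,0,0,0,0,0,-1]]}}

```text
clock: 14.48
tcp_pos: [0.5458, -0.2199, 0.1699]
orientation: [-0.283, -3.129, 0.002]
contact_force: [0.8, -0.2, -1.1]
grip_width: 0.0233
gripper_force: 59.8
```

{"op": "apply_moves", "data": {"moves": [[0,0,0,0,0,0.002,-1],[0,0,0,0,0,0.002,-1],[0,0,0,0,0,0,-1],[0,0,0,0,0,0,-1],[0,0,0,0,0,0,-1],[0,0,0,0,0,0,-1],[0,0,0,0,0,0,-1],[0,0,0,0,0,0,-1]]}}

```text
clock: 15.15
tcp_pos: [0.546, -0.2198, 0.1663]
orientation: [0.283, 3.128, -0.001]
contact_force: [0.0, -0.8, -2.3]
grip_width: 0.0229
gripper_force: 59.8
```

{"op": "apply_moves", "data": {"moves": [[0,0,0,0,0,0.002,-1],[0,0,0,0,0,0.002,-1],[0,0,0,0,0,0,-1],[0,0,0,0,0,0,-1],[0,0,0,0,0,0,-1],[0,0,0,0,0,0,-1],[0,0,0,0,0,0,-1],[0,0,0,0,0,0,-1]]}}

```text
clock: 15.82
tcp_pos: [0.546, -0.2199, 0.1623]
orientation: [0.283, 3.128, -0.001]
contact_force: [-0.3, 0.2, -1.0]
grip_width: 0.023
gripper_force: 59.8
```

{"op": "apply_moves", "data": {"moves": [[0,0,0,0,0,0.002,-1],[0,0,0,0,0,0.001,-1],[0,0,0,0,0,0,-1],[0,0,0,0,0,0,-1],[0,0,0,0,0,0,-1],[0,0,0,0,0,0,-1],[0,0,0,0,0,0,-1],[0,0,0,0,0,0,-1]]}}

```text
clock: 16.48
tcp_pos: [0.546, -0.2198, 0.1593]
orientation: [0.283, 3.128, -0.001]
contact_force: [0.3, -0.0, -1.1]
grip_width: 0.0233
gripper_force: 59.8
```

{"op": "apply_moves", "data": {"moves": [[0,0,0,0,0,0.002,-1],[0,0,0,0,0,0,-1],[0,0,0,0,0,0,-1],[0,0,0,0,0,0,-1],[0,0,0,0,0,0,-1],[0,0,0,0,0,0,-1],[0,0,0,0,0,0,-1],[0,0,0,0,0,0,-1]]}}

```text
clock: 17.15
tcp_pos: [0.5463, -0.2201, 0.1577]
orientation: [0.283, 3.127, -0.002]
contact_force: [-0.3, -0.3, 5.1]
grip_width: 0.0234
gripper_force: 60.3
```

{"op": "apply_moves", "data": {"moves": [[0,0,0,0,0,0.002,-1],[0,0,0,0,0,0,-1],[0,0,0,0,0,0,-1],[0,0,0,0,0,0,-1],[0,0,0,0,0,0,-1],[0,0,0,0,0,0,-1],[0,0,0,0,0,0,-1],[0,0,0,0,0,0,-1]]}}

```text
clock: 17.82
tcp_pos: [0.5474, -0.2208, 0.1574]
orientation: [0.283, 3.125, -0.002]
contact_force: [-1.6, 0.7, 16.9]
grip_width: 0.023
gripper_force: 61.9
```

On the floor of the cup (17 N at the expected height). I take the pressure off, release and rise.

{"op": "apply_moves", "data": {"moves": [[0,0,0,0,0,-0.002,-1],[0,0,0,0,0,0,-1],[0,0,0,0,0,0,-0.4],[0,0,0,0,0,0,-0.2],[0,0,0,0,0,0,0.1],[0,0,0,0,0,0,0.3],[0,0,0,0,0,0,0.3],[0,0,0,0,0,0,0.3]]}}

```text
clock: 18.48
tcp_pos: [0.5459, -0.2198, 0.157]
orientation: [0.283, 3.129, -0.001]
contact_force: [0.2, -0.0, -0.7]
grip_width: 0.0559
gripper_force: 0.0
```

{"op": "apply_moves", "data": {"moves": [[0,0,0,0,0,-0.01,0.3],[0,0,0,0,0,-0.02,0.3],[0,0,0,0,0,-0.03,0.3],[0,0,0,0,0,-0.035,0.3],[0,0,0,0,0,-0.035,0.3],[0,0,0,0,0,-0.03,0.3],[0,0,0,0,0,-0.02,0.3],[0,0,0,0,0,0,0.3]]}}

```text
clock: 19.15
tcp_pos: [0.5476, -0.2213, 0.3427]
orientation: [0.283, 3.12, -0.003]
contact_force: [1.1, -0.3, 0.2]
grip_width: 0.0555
gripper_force: 0.0
```

Run:
```python
from plan import *
from bench import grab_frame
import cv2
plan([([.38,.05,.38],down(1.0),.3)])
a=cv2.resize(grab_frame("scene")[150:330,130:390],None,fx=3,fy=3,interpolation=3);cv2.imwrite("pics/e1.png",a)
```

```text
t 19.15 p [ 0.5476 -0.2213  0.3427] w 0.0555 F [ 1.1 -0.3  0.2]
[[0,0.01,0.41,0.024,0.026,-0.004,0.3],[0,0.01,0.42,0.025,0.026,-0.005,0.3],[0,0.01,0.41,0.025,0.024,-0.004,0.3],[0,0.01,0.41,0.027,0.023,-0.004,0.3],[0,0.01,0.42,0.028,0.022,-0.005,0.3],[0,0.01,0.41,0.029,0.02,-0.004,0.3],[0,0.01,0.41,0.03,0.019,-0.004,0.3],[0,0,0.42,0.03,0.018,-0.004,0.3]]
[[0,0.01,0.41,0.032,0.017,-0.004,0.3],[0,0,0,0,0,0,0.3],[0,0,0,0,0,0,0.3],[0,0,0,0,0,0,0.3],[0,0,0,0,0,0,0.3],[0,0,0,0,0,0,0.3],[0,0,0,0,0,0,0.3],[0,0,0,0,0,0,0.3]]
```

View pics/e1.png

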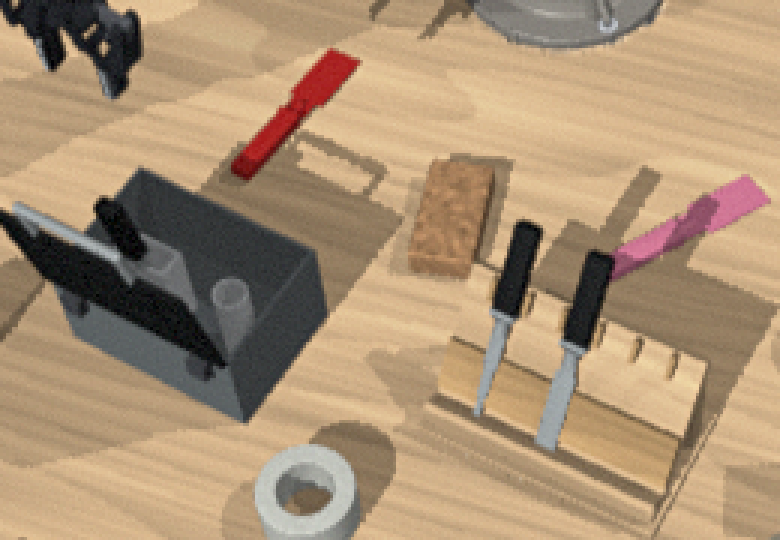

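The knife stands handle-up (120,225) in the flat cup, the lid is open on its stop, the other two tools are in the rest and the gripper is clear.

```bash
python3 -c "
from bench import order
print(order.hand_in())"
```

```text
the job is handed in; nothing more can be done
None
```

The lid is open on its stop, the wide knife stands blade-down in the flat cup with the gripper clear, the other two tools are still in the rest, and the job is handed in at about 19 s; the hand-in returned no verdict.

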